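# Make up a card forme in the chase

## Task

Make up the card forme in the dark steel chase on the bench: stand the picture block in the wide bay between the two middle bars, the long line of type in the long slot on one side of it and the short ornament line in the short slot on the other, all face up, upright and right down on the bench. Only when these three are in, lay the quoin flat in the open gap between the end bar and the chase's right rail, lengthwise and about halfway along, ready for locking up.

Things in the scene. Friction and masses are not known exactly. Their poses are not given: they have to be found in the camera images.
- chase: Fixed dark steel frame, no floor; rails 11 mm high. Origin: bench level, middle of the picture bay; x away from robot, y left, z up. Bars 34 wide, 112 long (x), 10 high at y 49, -49, -101 mm. Picture bay between the first two: y -32 to 32, x -48 to 48 (wooden strips 10 high at its ends). Quoin gap between end bar and right rail: y -150 to -118, x -58 to 58. Outside: x -72 to 72, y -164 to 98.
- long_slot: The thin bright metal quads (10 mm high, 4 mm long) that close both ends of the long slot, fixed. Slot: 108 mm along x, 18 mm along y, walls 10 to 11 mm high, bench as its floor. Origin: middle of the slot, bench level; axes as the chase's. It lies beyond the left or right middle bar, at chase y = 75 or -75 mm; this changes from start to start.
- short_slot: The thick bright metal quads (10 mm high, 18 mm long) that close both ends of the short slot, fixed. Slot: 80 mm along x, 18 mm along y, walls 10 to 11 mm high, bench as its floor. Origin: middle of the slot, bench level; axes as the chase's. It lies on the other side of the picture bay from the long slot, at chase y = -75 or 75 mm.
- type_line: Loose line of cast type, a bright metal strip with a dark face on top, standing on edge: 11 mm thick (its x), 100 mm long (its y), 25 mm high, 0.1 kg. Origin: middle of its underside; z up when face up. Grip it across its thickness.
- ornament_line: Loose short ornament line, a bright metal strip with a row of small dark dots and diamonds on top, standing on edge: 11 mm thick (its x), 72 mm long (its y), 24 mm high, 0.08 kg. Origin: middle of its underside; z up when face up. Grip it across its thickness.
- picture_block: Loose mounted picture block, a plywood base with a metal plate on top that bears a raised flower in a frame: 56 mm wide (its x), 84 mm long (its y), 23 mm high, 0.16 kg. Origin: middle of its underside; z up when face up. Either way round will do.
- quoin: Loose quoin, a plain dark steel block with a round key hole in its top: 24 mm wide (its x), 52 mm long (its y), 17 mm high, 0.1 kg. Origin: middle of its underside; z up as it lies. Beware on the way: behind the loose pieces stands a fixed green corner rounder (not part of the job); its red lever ball juts out to world x 0.65, y 0.235, 290 mm high, level with a gripper's  carry round it.
Things that resemble listed ones, but are neither listed nor needed, are in the scene too. What is shaped like the short_slot but green is not meant.

How it is judged:
By the outcome, as a careful person would: the job done as asked, in the order asked, and still so for the second after the job is handed in, with the robot touching nothing.
It also fails if it takes over 109 s, if anything falls off the work surface, if the arm or the gripper's body presses on something with over 40 N, if the wrist force passes 120 N, or if a joint passes its speed limit or range.

## Robot

A 6-joint arm with a two-finger parallel gripper is mounted at the origin on a cart in front of the work surface, level with it; the furniture and walls round the work are solid. World frame = base frame: x ahead of the robot, y to its left, z up, the work surface at z = 0. Lengths are in m, angles in degrees, forces in N, time in s.
With the tool pointing down it reaches from about 0.275 to 0.85 m from the base axis. Payload 19 kg.
Tool frame: the origin (TCP) lies midway between the tips of the shut fingers; the grasp point (between the pads) lies 19 mm behind it (robot.pinch_z is the distance from the TCP to the grasp point, in m); z points along the fingers, y is the line along which they close (so a half turn about z gives the same grasp; the last joint's range is limited). The gripper opens to 85 mm and grips with 20 to 120 N. Pads are 22 mm wide; open, the fingers measure 114 mm over their backs; the gripper's body (76 mm by 85 mm) begins 54 mm behind the grasp point. The pads swing forward as they close: fully open they stand 13 mm farther back than shut.
Start: joints at [-80.73, 8.623, 82.357, -0, 89.026, -7.678], TCP at [0.168, -0.55, 0.231] pointing down, gripper open.
Joint ranges: [-160.23, 160.23], [-39.13, 120.54], [6.94, 153.29], [-79.49, 259.48], [9.18, 160.14], [-161.06, 161.06]. Speed limits (degrees/s): [108.29, 108.29, 127.2, 172.46, 172.46, 172.46].

## Interface

Orientations are given as a 3x3 rotation matrix whose columns are the frame's x, y, z axes.
In Python, from workcell import robot gives the robot as it stands.
- The arm moves only by the tool arm_command, never from a script. Its argument "deltas" is a list that holds one entry, the list of rows, each a list of 7 numbers: the turn, a rotation vector about the tool's x, y, z as a fraction of full scale, then the shift along the tool's x, y, z as a fraction of full scale, then the finger opening in mm, from 0 to 85.4. A call has exactly 10 rows; each row is the pose to reach, as a shift and turn from the pose commanded when the call began, along the tool's axes at that moment, turning the shorter way round; what a row does not reach only later rows make up. Full scale, the value 1, is 0.25 m for a shift and pi rad for a turn. A row lasts 1/8 s, in which the tool goes at most 62.5 mm and 10.7 degrees, less where a joint would pass 70% of its speed; a pose out of reach is approached as far as the arm can. A call with a number of a shift or a turn outside -1 to 1 is refused whole. A call with a gripper value outside its range is refused whole. The fingers move at their own pace and stop on an object; "grip_force" is the grip in N (left out, the last holds). Time passes only in rows, so rows that repeat a pose let the fingers close, or fill a call up. It gives the time, the measured TCP pose, the force, the opening and the grip force at its end, in the units of the state.
- robot.sense(): the state, without advancing time (a new reading comes with each control period).
- robot.camera(name): name is "scene" or "top" or "wrist"; returns a dict with "image" (400x640x3 uint8, red, green, blue), "vfov" (degrees; the focal length in pixels is half the picture's height over the tangent of half this angle, whatever the lens; pixels are square), "cx", "cy" (the principal point, pixels), "pose" (4x4, takes a point from camera to world coordinates). Camera axes: x right, y up, looking along -z (the intrinsics and any distortion apply to the point x, -y, -z); pixel columns grow to the right and rows downward; lengths in m; the calibration is good to about 2 mm. A picture is of the moment at which its call begins. There is no depth.
- robot.close_job(): hands the job in; it is judged then, once.
The state is a dict: "time": time; "joints": joint angles; "qd": joint speeds; "tau": joint torques, N m; "tool_pos": TCP position; "tcp_rot": TCP orientation; "force": force on the tool from outside, world axes, zero at the start; "ft_torque": the same for the moment, N m; "finger_gap": opening from 0.0 (shut) to 1.0 (fully open); "grasp_force": force on a finger pad.
Only numpy, scipy, OpenCV 4.12 (cv2) and the standard library are available. Lean on these libraries where they do the work, as an engineer would, in place of code of your own. Each camera call takes 0.05 s, during which the arm holds its last target. There are 200 camera calls.

## Working session

There is one attempt and no reset: what is moved stays moved. The work goes in short steps, Python scripts to look and compute and a tool call to move; the robot and the scene stay as the last step left them, time stands still between calls to the robot, and variables do not carry over. Pictures are saved under pics/ and viewed, at most 14 in all, crops included, and the job is handed in when it is done.

Besides the shell and the picture viewer there is one more tool, called after "Emit:" as name(argument=value, ...) on one line, values as JSON. arm_command: Moves the arm, as the interface text tells. Its arguments: {"type":"object","properties":{"deltas":{"type":"array","items":{"type":"array","items":{"type":"array","items":{"type":"number"}}}},"grip_force":{"type":"number"}},"required":["deltas"]}

```bash
ls; mkdir -p pics
python3 - <<'E'
from workcell import robot
import cv2,numpy as np
np.set_printoptions(precision=4,suppress=True)
for n in("scene","top"):
    c=robot.camera(n);cv2.imwrite(f"pics/{n}0.png",c["image"][:,:,::-1]);print({k:v for k,v in c.items() if k!="image"})
s=robot.sense();print(s)
E
```

```text
pics
{'vfov': 42.84005590009261, 'cx': 314.0896487575869, 'cy': 191.45851932846853, 'pose': array([[-0.7621,  0.3963, -0.512 , -0.0488],
       [-0.6471, -0.44  ,  0.6226,  0.7919],
       [ 0.0215,  0.8058,  0.5918,  0.6713],
       [ 0.    ,  0.    ,  0.    ,  1.    ]])}
{'vfov': 54.32078391744055, 'cx': 321.17223441258653, 'cy': 199.54487039359645, 'pose': array([[ 0.0135,  0.9853, -0.1704,  0.348 ],
       [-0.9999,  0.0127, -0.0059,  0.1533],
       [-0.0037,  0.1705,  0.9854,  0.8734],
       [ 0.    ,  0.    ,  0.    ,  1.    ]])}
{'time': 0.1, 'joints': array([-80.7298,   8.6484,  82.3895,  -0.0006,  89.0266,  -7.6783]), 'qd': array([ 0.0592,  0.1079, -0.096 ,  0.06  ,  0.0071, -0.0195]), 'tau': array([  0.0041, -71.4389, -57.1791,  -0.0004,   0.007 ,  -0.0001]), 'tool_pos': array([ 0.1676, -0.5498,  0.2307]), 'tcp_rot': array([[ 0.9566,  0.2915, -0.0002],
       [ 0.2915, -0.9566,  0.0011],
       [ 0.0001, -0.0011, -1.    ]]), 'force': array([ 0.0936,  0.0952, -0.6762]), 'ft_torque': array([-0.0029,  0.012 , -0.0411]), 'grasp_force': 0.0, 'finger_gap': 1.0027364516694401}
```

View pics/scene0.png

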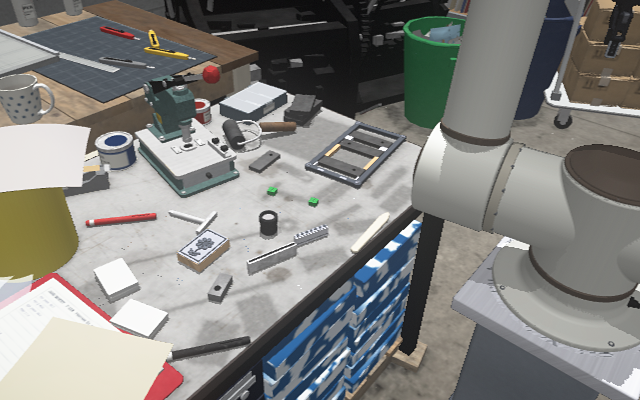

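View pics/top0.png

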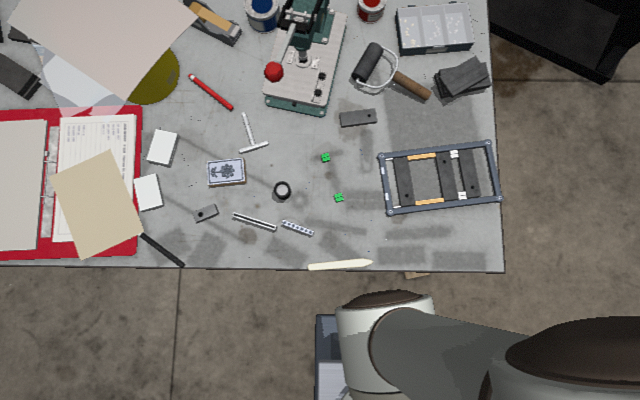

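The top view shows the picture block at (226,172), the type line at (255,222), the ornament line at (298,228), a small quoin at (206,213) and a longer look-alike at (357,118). The chase is at (440,177), and the lever ball is at (273,71). I'll enlarge both areas.

Run:
```python
import cv2
i=cv2.imread("pics/top0.png")
cv2.imwrite("pics/a.png",cv2.resize(i[145:250,185:325],None,fx=5.5,fy=5.5,interpolation=cv2.INTER_CUBIC))
cv2.imwrite("pics/b.png",cv2.resize(i[130:225,370:510],None,fx=5.5,fy=5.5,interpolation=cv2.INTER_CUBIC))
```

```text
(no output)
```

View pics/a.png

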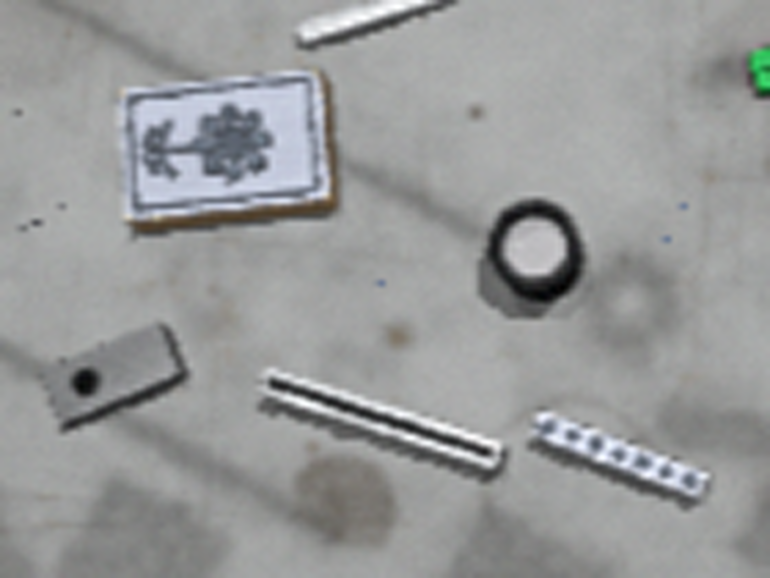

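View pics/b.png

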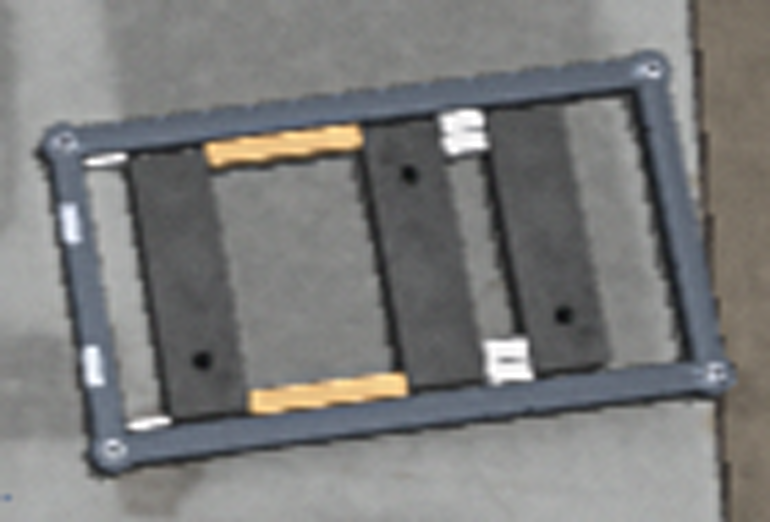

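```bash
cat > h.py <<'E'
from workcell import robot
import cv2,numpy as np
np.set_printoptions(precision=4,suppress=True)
def cam(n,f=None):
    c=robot.camera(n)
    if f: cv2.imwrite(f"pics/{f}.png",c["image"][:,:,::-1])
    return c
def w(c,uv,z):
    "pixels to world points on the plane of height z"
    uv=np.atleast_2d(uv).astype(float);f=200/np.tan(np.radians(c["vfov"]/2));P=c["pose"]
    d=np.c_[(uv[:,0]-c["cx"])/f,-(uv[:,1]-c["cy"])/f,-np.ones(len(uv))]@P[:3,:3].T
    return (P[:3,3]+d*((z-P[2,3])/d[:,2])[:,None])[:,:2]
def fit(m,p):
    "rigid 2D fit of model points m to p: origin, yaw deg, residuals mm"
    m=np.array(m,float);a=m-m.mean(0);b=p-p.mean(0)
    t=np.arctan2((a[:,0]*b[:,1]-a[:,1]*b[:,0]).sum(),(a*b).sum());R=np.array([[np.cos(t),-np.sin(t)],[np.sin(t),np.cos(t)]])
    o=p.mean(0)-R@m.mean(0);return o,np.degrees(t),1e3*np.linalg.norm(m@R.T+o-p,axis=1)
def go(pos,yaw):
    """deltas to TCP at pos, tool down, tool y along world yaw (deg, mod 180)"""
    s=robot.sense();R=s["tcp_rot"];cur=np.degrees(np.arctan2(R[1,1],R[0,1]))
    d=(yaw-cur+90)%180-90
    print("turn z",round(-d/180,4),"(other way",round((-d/180+(1 if d>0 else -1)),4),") shift",R.T@(np.array(pos)-s["tool_pos"])/.25,"j6",s["joints"][5])
E
cat > m.py <<'E'
from h import *
c=cam("top")
A=lambda l:(np.array(l)+.5)/5.5-.5+[185,145]
B=lambda l:(np.array(l)+.5)/5.5-.5+[370,130]
def rect(n,l,W,L,z):
    p=w(c,A(l),z);e=np.linalg.norm(p-np.roll(p,-1,0),axis=1)*1e3
    d=(p[1]-p[0]+p[2]-p[3]);print(n,p.mean(0),"long axis yaw",np.degrees(np.arctan2(d[1],d[0])),"edges",e)
rect("block",[(124,92),(322,72),(332,202),(131,220)],56,84,.023)
rect("quoin",[(45,370),(163,325),(183,372),(62,425)],24,52,.017)
rect("type",[(266,370),(505,452),(497,470),(260,387)],11,100,.025)
rect("orn",[(537,411),(710,477),(702,498),(532,432)],11,72,.024)
m=[];p=[]
for y,q in((49,[(130,157),(207,150),(245,408),(170,418)]),(-49,[(362,127),(440,122),(483,382),(408,388)]),(-101,[(490,110),(567,105),(607,365),(530,372)])):
    m+=[(.056,y/1e3+.017),(.056,y/1e3-.017),(-.056,y/1e3-.017),(-.056,y/1e3+.017)];p.append(w(c,B(q),.010))
m+=[(.065,.091),(.065,-.157),(-.065,-.157),(-.065,.091)];p.append(w(c,B([(63,141),(652,68),(715,373),(113,448)]),.011))
print("chase",*fit(m,np.vstack(p)))
go([.4,.1,.2],0)
E
python3 m.py
```

```text
block [0.557  0.3731] long axis yaw -83.66442608223656 edges [81.3769 54.9229 81.6888 53.8968]
quoin [0.4639 0.4154] long axis yaw -66.36770314657831 edges [50.2973 21.2109 52.3137 23.7374]
type [0.4455 0.3049] long axis yaw -108.26683472876307 edges [101.6964   7.77   100.9454   7.1733]
orn [0.433  0.2097] long axis yaw -110.25857518790292 edges [73.9291  8.8909 72.6906  8.6094]
chase [ 0.5499 -0.0767] 7.6308346267569584 [1.5381 2.1168 2.4626 0.6954 0.9549 1.8012 2.3173 1.2409 3.291  1.681
 2.8173 1.4856 0.8215 1.4312 1.17   0.6792]
turn z -0.4058 (other way 0.5942 ) shift [ 1.6471 -2.2153  0.1256] j6 -7.678739416153056
```

Emit:
arm_command(deltas=[[[0, 0, -0.016, 0.1, -0.1, 0, 85], [0, 0, -0.031, 0.2, -0.2, 0, 85], [0, 0, -0.047, 0.3, -0.3, 0, 85], [0, 0, -0.062, 0.4, -0.4, 0, 85], [0, 0, -0.078, 0.5, -0.5, 0, 85], [0, 0, -0.094, 0.6, -0.6, 0, 85], [0, 0, -0.109, 0.7, -0.7, 0, 85], [0, 0, -0.125, 0.8, -0.8, 0, 85], [0, 0, -0.14, 0.9, -0.9, 0, 85], [0, 0, -0.156, 0.97, -0.96, 0, 85]]])

```text
time: 1.4
tool_pos: [0.33, -0.2484, 0.2313]
tcp_rot: [[0.705, 0.709, 0.0], [0.709, -0.705, 0.0], [0.0, -0.0, -1.0]]
force: [0.6, -0.5, 0.2]
finger_gap: 1.0
grasp_force: 0.0
```

Emit:
arm_command(deltas=[[[0, 0, 0, 0.1, -0.07, 0, 85], [0, 0, 0, 0.2, -0.14, 0, 85], [0, 0, 0, 0.3, -0.2, 0, 85], [0, 0, 0, 0.4, -0.27, 0, 85], [0, 0, 0, 0.5, -0.34, 0, 85], [0, 0, 0, 0.6, -0.41, 0, 85], [0, 0, 0, 0.7, -0.48, 0, 85], [0, 0, 0, 0.8, -0.55, 0, 85], [0, 0, 0, 0.9, -0.62, 0, 85], [0, 0, 0, 0.96, -0.68, 0, 85]]])

```text
time: 2.65
tool_pos: [0.3789, 0.0414, 0.2312]
tcp_rot: [[0.706, 0.708, -0.0], [0.708, -0.706, 0.0], [0.0, -0.0, -1.0]]
force: [0.5, -0.4, 0.5]
finger_gap: 0.998
grasp_force: 0.0
```

```bash
python3 -c "
from h import *
print(robot.sense()['tool_pos'],robot.sense()['time'])
go([.4455,.305,.15],-18.3)"
```

```text
[0.3789 0.0414 0.2312] 2.65
turn z -0.1479 (other way 0.8521 ) shift [ 0.9345 -0.5561  0.3249] j6 39.53037175909369
```

Emit:
arm_command(deltas=[[[0, 0, -0.015, 0.1, -0.06, 0, 40], [0, 0, -0.03, 0.2, -0.12, 0, 40], [0, 0, -0.045, 0.32, -0.18, 0.05, 40], [0, 0, -0.06, 0.44, -0.26, 0.1, 40], [0, 0, -0.075, 0.56, -0.33, 0.15, 40], [0, 0, -0.09, 0.68, -0.4, 0.2, 40], [0, 0, -0.11, 0.78, -0.46, 0.25, 40], [0, 0, -0.13, 0.88, -0.52, 0.3, 40], [0, 0, -0.148, 0.935, -0.556, 0.325, 40], [0, 0, -0.148, 0.935, -0.556, 0.325, 40]]])

```text
time: 3.9
tool_pos: [0.4456, 0.3041, 0.1496]
tcp_rot: [[0.313, 0.95, -0.001], [0.95, -0.313, -0.001], [-0.001, -0.001, -1.0]]
force: [0.2, 0.0, 0.5]
finger_gap: 0.467
grasp_force: 0.0
```

```bash
python3 -c "
from h import *
c=cam('wrist','w1');print(c['pose'],c['vfov'],c['cx'],c['cy'])
go([.4455,.305,.013],-18.3)"
```

```text
[[ 0.9497  0.3012  0.0853  0.4685]
 [-0.3131  0.9148  0.2551  0.3688]
 [-0.0012 -0.269   0.9631  0.2926]
 [ 0.      0.      0.      1.    ]] 64.39294228242352 319.28694290812905 202.131930063658
turn z -0.0002 (other way 0.9998 ) shift [ 0.0054 -0.0024  0.5485] j6 44.418099152208434
```

View pics/w1.png

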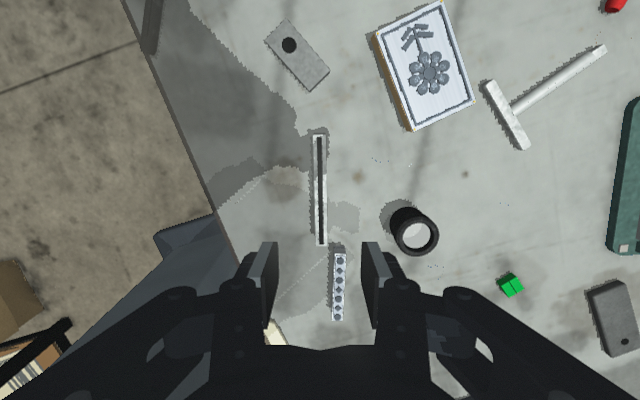

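The wrist view shows the type line's top at (320,190), the ornament line's at (338,286), the block at (427,67) and the quoin at (297,55).

```bash
python3 -c "
from h import *
c=cam('wrist')
for n,l,z in (('type',[(312,134),(326,134),(328,245),(315,246)],.025),('orn',[(334,252),(346,252),(343,320),(331,321)],.024),('block',[(378,38),(441,2),(475,100),(414,130)],.023),('quoin',[(264,38),(283,19),(329,73),(310,90)],.017)):
    p=w(c,l,z);d=p[1]-p[2]+p[0]-p[3];print(n,p.mean(0),np.degrees(np.arctan2(d[1],d[0])),1e3*np.linalg.norm(p-np.roll(p,-1,0),axis=1))
"
```

```text
type [0.4485 0.3052] 72.96172288854797 [ 11.5778  99.0538  11.8842 100.0336]
orn [0.4357 0.2114] 70.35659154994887 [11.0393 72.4561 11.8187 73.612 ]
block [0.56   0.3732] 97.69278796681081 [52.1999 78.2477 53.1032 76.91  ]
quoin [0.4655 0.4162] 114.43170513463707 [20.419  53.2526 20.2496 52.9041]
```

Emit:
arm_command(deltas=[[[0, 0, 0, 0.006, 0.005, 0.1, 40], [0, 0, 0, 0.006, 0.005, 0.2, 40], [0, 0, 0, 0.006, 0.005, 0.32, 40], [0, 0, 0, 0.006, 0.005, 0.44, 40], [0, 0, 0, 0.006, 0.005, 0.52, 40], [0, 0, 0, 0.006, 0.005, 0.542, 40], [0, 0, 0, 0.006, 0.005, 0.542, 5], [0, 0, 0, 0.006, 0.005, 0.542, 5], [0, 0, 0, 0.006, 0.005, 0.542, 5], [0, 0, 0, 0.006, 0.005, 0.542, 5]]], grip_force=50)

```text
time: 5.25
tool_pos: [0.448, 0.3049, 0.0158]
tcp_rot: [[0.315, 0.949, 0.002], [0.949, -0.315, 0.0], [0.001, 0.001, -1.0]]
force: [-1.5, -3.2, 8.5]
finger_gap: 0.107
grasp_force: 51.0
```

Emit:
arm_command(deltas=[[[0, 0, 0, 0, 0, -0.05, 5], [0, 0, 0, 0, 0, -0.15, 5], [0, 0, 0, 0, 0, -0.28, 5], [0, 0, 0, -0.05, 0, -0.4, 5], [0, 0, 0.03, -0.15, 0, -0.46, 5], [0, 0, 0.06, -0.26, 0, -0.48, 5], [0, 0, 0.1, -0.38, 0, -0.5, 5], [0, 0, 0.14, -0.5, 0, -0.5, 5], [0, 0, 0.18, -0.62, 0, -0.5, 5], [0, 0, 0.2, -0.7, 0, -0.5, 5]]])

```text
time: 6.5
tool_pos: [0.3921, 0.1378, 0.1406]
tcp_rot: [[0.814, 0.58, 0.001], [0.58, -0.814, 0.0], [0.001, 0.0, -1.0]]
force: [0.1, -0.2, -1.2]
finger_gap: 0.11
grasp_force: 49.9
```

```bash
python3 -c "
from h import *
s=robot.sense();print(s['tool_pos'],s['force'],s['finger_gap'],s['grasp_force'])
cam('wrist','w2')
go([.540,-.0024,.14],-82.4)"
```

```text
[0.3921 0.1378 0.1406] [ 0.0837 -0.1615 -1.2346] 0.10965328525754606 49.87651842646301
turn z 0.1539 (other way -0.8461 ) shift [0.1633 0.7967 0.003 ] j6 63.2786362758546
```

View pics/w2.png

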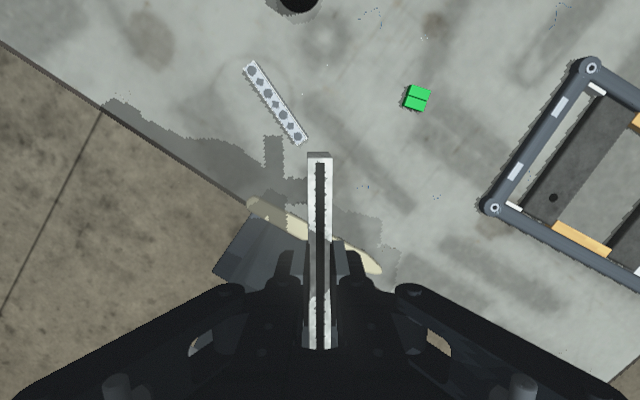

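The line is held straight, with its far end at (320,158) and its near end at (320,349).

```bash
python3 -c "
from h import *
c=cam('wrist');s=robot.sense()
p=w(c,[(307,158),(333,158),(308,349),(332,349)],s['tool_pos'][2]+.0105)
R=s['tcp_rot'];print(1e3*(np.c_[p,[0]*4]-s['tool_pos'])@R)
"
```

```text
[[ 50.1863  -3.7768 140.6827]
 [ 50.1514   7.0666 140.6907]
 [-44.7     -4.5638 140.571 ]
 [-44.7412   7.3672 140.5799]]
```

Emit:
arm_command(deltas=[[[0, 0, 0.015, 0.016, 0.08, 0, 5], [0, 0, 0.03, 0.032, 0.16, 0, 5], [0, 0, 0.045, 0.05, 0.25, 0, 5], [0, 0, 0.06, 0.065, 0.34, 0, 5], [0, 0, 0.075, 0.08, 0.43, 0, 5], [0, 0, 0.09, 0.1, 0.52, 0, 5], [0, 0, 0.11, 0.12, 0.61, 0, 5], [0, 0, 0.13, 0.14, 0.7, 0, 5], [0, 0, 0.154, 0.163, 0.797, 0, 5], [0, 0, 0.154, 0.163, 0.797, 0, 5]]])

```text
time: 7.85
tool_pos: [0.5429, -0.0007, 0.1392]
tcp_rot: [[0.991, 0.135, -0.0], [0.135, -0.991, 0.0], [-0.0, -0.0, -1.0]]
force: [-0.5, 0.8, -0.8]
finger_gap: 0.11
grasp_force: 49.9
```

```bash
python3 -c "
from h import *
c=cam('wrist','w3');s=robot.sense();print(s['tool_pos'],s['force'])
i=c['image'][:,:,::-1]
cv2.imwrite('pics/w3.png',cv2.resize(i[0:400,120:640],None,fx=1.5,fy=1.5,interpolation=cv2.INTER_CUBIC))
"
```

```text
[0.5422 0.     0.1392] [-0.9637  0.4383 -1.9178]
```

View pics/w3.png

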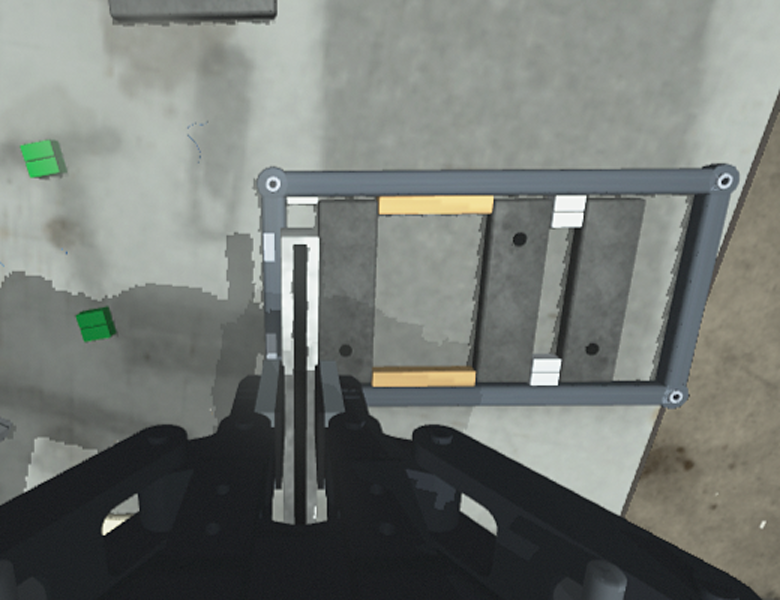

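The wrist view shows the chase bolts at (272,183), (725,181) and (676,397) in the crop. The line stands just above the slot at crop x=300.

```bash
cat > ch.py <<'E'
from h import *
c=cam("wrist");s=robot.sense()
B=lambda l:(np.array(l)+.5)/1.5-.5+[120,0]
m=[(.065,.091),(.065,-.157),(-.065,-.157)];p=[w(c,B([(272,183),(725,181),(676,397)]),.011)]
m+=[(.056,.066),(.056,.032),(.056,-.032),(.056,-.066),(.056,-.084),(.056,-.118),(-.056,-.118),(-.056,-.084)]
p.append(w(c,B([(320,199),(378,199),(494,199),(551,199),(586,199),(645,199),(617,384),(560,384)]),.010))
o,t,r=fit(m,np.vstack(p));print("chase",o,t,r)
a=np.radians(t);R=np.array([[np.cos(a),-np.sin(a)],[np.sin(a),np.cos(a)]])
for n,y in(("long",.075),("bay",0),("short",-.075),("quoin",-.134)):print(n,o+R@[0,y])
q=o+R@[0,.075];print(s["tool_pos"])
go([*q,.0165],t+90)
E
python3 ch.py
```

```text
chase [ 0.5503 -0.0768] 8.256464255771933 [1.068  0.9087 1.0733 1.2409 0.9999 0.2567 2.0917 0.5578 1.6434 2.4393
 1.0939]
long [ 0.5396 -0.0026]
bay [ 0.5503 -0.0768]
short [ 0.5611 -0.151 ]
quoin [ 0.5696 -0.2094]
[0.5417 0.0005 0.1393]
turn z -0.0019 (other way 0.9981 ) shift [-0.01    0.0111  0.4912] j6 73.96443350471051
```

Emit:
arm_command(deltas=[[[0, 0, -0.002, 0, -0.002, 0.0, 5], [0, 0, -0.002, 0, -0.002, 0.0, 5], [0, 0, -0.002, 0, -0.002, 0.1, 5], [0, 0, -0.002, 0, -0.002, 0.2, 5], [0, 0, -0.002, 0, -0.002, 0.3, 5], [0, 0, -0.002, 0, -0.002, 0.36, 5], [0, 0, -0.002, 0, -0.002, 0.4, 5], [0, 0, -0.002, 0, -0.002, 0.42, 5], [0, 0, -0.002, 0, -0.002, 0.44, 5], [0, 0, -0.002, 0, -0.002, 0.445, 5]]])

```text
time: 9.2
tool_pos: [0.5418, 0.0011, 0.0284]
tcp_rot: [[0.99, 0.145, 0.0], [0.145, -0.99, 0.0], [0.0, -0.0, -1.0]]
force: [-0.0, 0.2, -0.5]
finger_gap: 0.107
grasp_force: 49.9
```

```bash
python3 -c "
from h import *
c=cam('wrist');s=robot.sense();print(s['tool_pos'],s['force'])
i=c['image'][:,:,::-1]
cv2.imwrite('pics/w4.png',cv2.resize(i[100:380,200:600],None,fx=2,fy=2,interpolation=cv2.INTER_CUBIC))
go([.5396,-.002,.0165],98)
"
```

```text
[0.5417 0.0011 0.0284] [-1.2178  0.332  -0.0115]
turn z 0.0017 (other way -0.9983 ) shift [-0.0103  0.0111  0.0474] j6 73.65459411640174
```

View pics/w4.png

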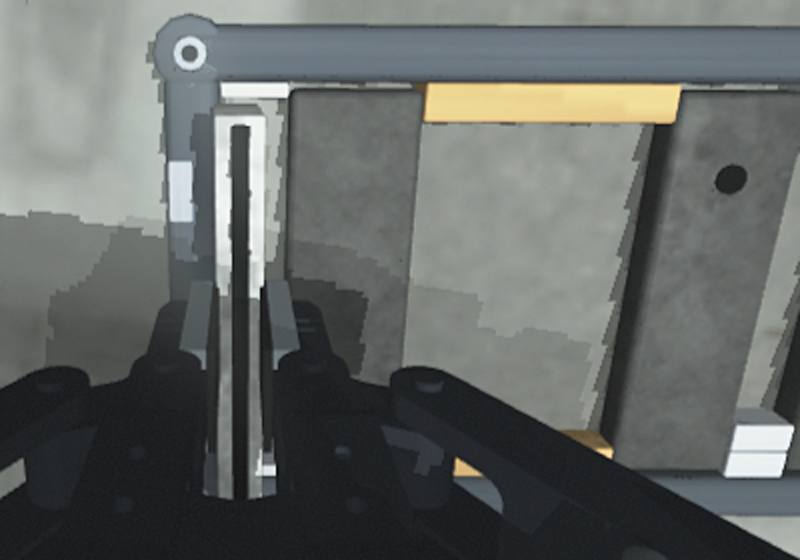

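The line sits about 3 mm too far left in the slot, as the computed correction says. I'll shift it, lower it and release.

Emit:
arm_command(deltas=[[[0, 0, 0, -0.005, 0.006, 0, 5], [0, 0, 0, -0.01, 0.011, 0, 5], [0, 0, 0, -0.01, 0.011, 0, 5], [0, 0, 0, -0.01, 0.011, 0.01, 5], [0, 0, 0, -0.01, 0.011, 0.02, 5], [0, 0, 0, -0.01, 0.011, 0.03, 5], [0, 0, 0, -0.01, 0.011, 0.04, 5], [0, 0, 0, -0.01, 0.011, 0.046, 5], [0, 0, 0, -0.01, 0.011, 0.05, 5], [0, 0, 0, -0.01, 0.011, 0.05, 5]]])

```text
time: 10.5
tool_pos: [0.5396, -0.002, 0.0159]
tcp_rot: [[0.99, 0.144, 0.0], [0.144, -0.99, 0.0], [0.0, -0.0, -1.0]]
force: [-0.0, 1.4, 0.3]
finger_gap: 0.11
grasp_force: 50.0
```

Emit:
arm_command(deltas=[[[0, 0, 0, 0, 0, 0, 30], [0, 0, 0, 0, 0, 0, 30], [0, 0, 0, 0, 0, 0, 30], [0, 0, 0, 0, 0, -0.1, 30], [0, 0, 0, 0, 0, -0.25, 30], [0, 0, 0, 0, 0, -0.4, 30], [0, 0, -0.03, -0.02, -0.1, -0.5, 30], [0, 0, -0.08, -0.06, -0.22, -0.5, 30], [0, 0, -0.12, -0.11, -0.36, -0.5, 30], [0, 0, -0.16, -0.15, -0.46, -0.5, 30]]], grip_force=50)

```text
time: 11.75
tool_pos: [0.4851, 0.1075, 0.1409]
tcp_rot: [[0.795, 0.607, 0.0], [0.607, -0.795, 0.0], [0.0, -0.0, -1.0]]
force: [0.8, -0.4, -0.0]
finger_gap: 0.356
grasp_force: 0.0
```

```bash
python3 -c "
from h import *
s=robot.sense();print(s['tool_pos'],s['qd'])
go([.4348,.2108,.08],-20)
cam('top','t1')
i=cv2.imread('pics/t1.png')
cv2.imwrite('pics/t1c.png',cv2.resize(i[130:225,370:510],None,fx=5.5,fy=5.5,interpolation=cv2.INTER_CUBIC))
"
```

```text
[0.4851 0.1075 0.1409] [ 21.5691  -8.288    8.4675  -0.1474  -0.4329 -35.8011]
turn z -0.1813 (other way 0.8187 ) shift [ 0.0907 -0.4505  0.2438] j6 56.22302557434583
```

View pics/t1c.png

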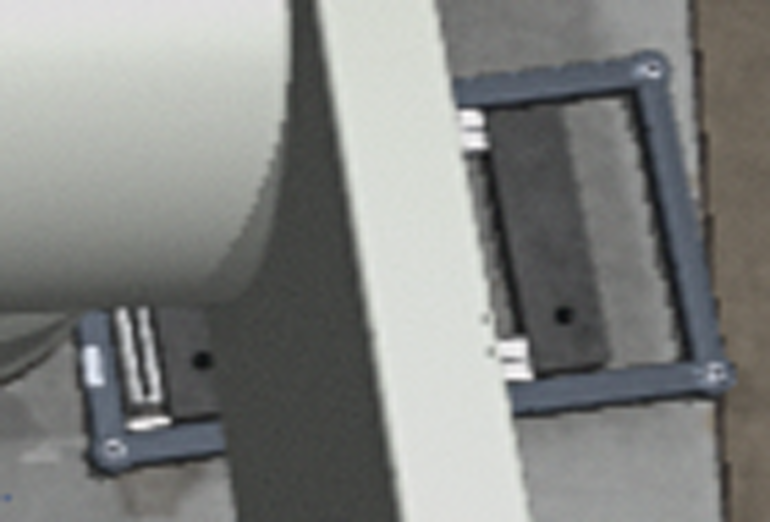

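The type line stands upright in the long slot. Next is the ornament line.

Emit:
arm_command(deltas=[[[0, 0, -0.04, 0.02, -0.1, 0, 40], [0, 0, -0.09, 0.05, -0.22, 0, 40], [0, 0, -0.14, 0.08, -0.36, 0.06, 40], [0, 0, -0.181, 0.094, -0.45, 0.15, 40], [0, 0, -0.181, 0.094, -0.45, 0.26, 40], [0, 0, -0.181, 0.094, -0.45, 0.36, 40], [0, 0, -0.181, 0.094, -0.45, 0.44, 40], [0, 0, -0.181, 0.094, -0.45, 0.49, 40], [0, 0, -0.181, 0.094, -0.45, 0.506, 40], [0, 0, -0.181, 0.094, -0.45, 0.506, 40]]], grip_force=50)

```text
time: 13.05
tool_pos: [0.4369, 0.2103, 0.0147]
tcp_rot: [[0.347, 0.938, 0.0], [0.938, -0.347, 0.0], [0.0, 0.0, -1.0]]
force: [-0.7, -0.4, -0.1]
finger_gap: 0.467
grasp_force: 0.0
```

Emit:
arm_command(deltas=[[[0, 0, 0, 0, 0, 0, 5], [0, 0, 0, 0, 0, 0, 5], [0, 0, 0, 0, 0, 0, 5], [0, 0, 0, 0, 0, 0, 5], [0, 0, 0, 0, 0, 0, 5], [0, 0, 0, 0, 0, 0, 5], [0, 0, 0, 0, 0, -0.08, 5], [0, 0, 0, 0, 0, -0.2, 5], [0, 0, 0, 0, 0, -0.33, 5], [0, 0, 0, 0, 0, -0.45, 5]]])

```text
time: 14.3
tool_pos: [0.4367, 0.2103, 0.1281]
tcp_rot: [[0.347, 0.938, 0.0], [0.938, -0.347, 0.0], [0.0, 0.0, -1.0]]
force: [-0.1, -0.0, -0.7]
finger_gap: 0.108
grasp_force: 47.9
```

```bash
python3 -c "
from h import *
s=robot.sense();print(s['tool_pos'],s['force'],s['finger_gap'])
go([.561,-.1505,.13],98)
c=cam('wrist');cv2.imwrite('pics/w5.png',c['image'][60:400,160:480,::-1])
"
```

```text
[0.4367 0.2103 0.1281] [-0.1009 -0.0183 -0.6815] 0.10822336440644198
turn z 0.3427 (other way -0.6573 ) shift [-1.1807  0.9674 -0.0078] j6 36.904538325852045
```

View pics/w5.png

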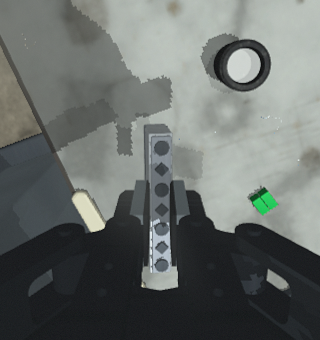

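The ornament line is held; its far top edge is at full-picture row 194 and its near end at about row 333.

```bash
python3 -c "
from h import *
c=cam('wrist');s=robot.sense()
p=w(c,[(305,196),(333,196),(305,333),(338,333)],s['tool_pos'][2]+.0095)
print(1e3*(np.c_[p,[0]*4]-s['tool_pos'])@s['tcp_rot'])
"
```

```text
[[ 33.2075  -5.4542 130.0244]
 [ 33.1978   6.8872 130.0717]
 [-37.4169  -6.2869 129.8128]
 [-37.4608  10.2065 129.8759]]
```

Emit:
arm_command(deltas=[[[0, 0, 0.02, -0.05, 0.05, 0, 5], [0, 0, 0.04, -0.12, 0.1, 0, 5], [0, 0, 0.06, -0.22, 0.18, 0, 5], [0, 0, 0.09, -0.32, 0.26, 0, 5], [0, 0, 0.12, -0.42, 0.34, 0, 5], [0, 0, 0.15, -0.52, 0.42, 0, 5], [0, 0, 0.18, -0.62, 0.5, 0, 5], [0, 0, 0.21, -0.72, 0.58, 0, 5], [0, 0, 0.24, -0.82, 0.66, 0, 5], [0, 0, 0.25, -0.86, 0.7, 0, 5]]])

```text
time: 15.65
tool_pos: [0.526, -0.0541, 0.1256]
tcp_rot: [[0.911, 0.413, -0.002], [0.413, -0.911, 0.0], [-0.001, -0.001, -1.0]]
force: [0.2, 0.1, -2.1]
finger_gap: 0.109
grasp_force: 47.9
```

```bash
python3 -c "
from h import *
s=robot.sense();print(s['tool_pos'],s['force'],s['finger_gap'])
go([.561,-.1505,.05],98)
"
```

```text
[ 0.526  -0.0541  0.1256] [ 0.2033  0.0868 -2.0893] 0.10885826424013133
turn z 0.0912 (other way -0.9088 ) shift [-0.0313  0.4092  0.3021] j6 51.3725436907921
```

Emit:
arm_command(deltas=[[[0, 0, 0.02, -0.005, 0.06, 0, 5], [0, 0, 0.04, -0.01, 0.15, 0, 5], [0, 0, 0.06, -0.015, 0.25, 0.05, 5], [0, 0, 0.08, -0.02, 0.35, 0.1, 5], [0, 0, 0.091, -0.024, 0.409, 0.17, 5], [0, 0, 0.091, -0.024, 0.409, 0.24, 5], [0, 0, 0.091, -0.024, 0.409, 0.3, 5], [0, 0, 0.091, -0.024, 0.409, 0.35, 5], [0, 0, 0.091, -0.024, 0.409, 0.38, 5], [0, 0, 0.091, -0.024, 0.409, 0.38, 5]]])

```text
time: 16.9
tool_pos: [0.5633, -0.1472, 0.0315]
tcp_rot: [[0.989, 0.145, -0.0], [0.145, -0.989, 0.0], [-0.0, -0.0, -1.0]]
force: [-0.6, 0.7, -0.1]
finger_gap: 0.111
grasp_force: 47.9
```

```bash
python3 -c "
from h import *
c=cam('wrist');s=robot.sense();print(s['tool_pos'],s['force'])
i=c['image'][:,:,::-1]
cv2.imwrite('pics/w6.png',cv2.resize(i[100:380,120:520],None,fx=2,fy=2,interpolation=cv2.INTER_CUBIC))
go([.563,-.1502,.0155],98)
"
```

```text
[ 0.5636 -0.1473  0.032 ] [ 0.0401 -0.8087 -1.5262]
turn z 0.0018 (other way -0.9982 ) shift [-0.004   0.011   0.0661] j6 59.43758650661342
```

View pics/w6.png

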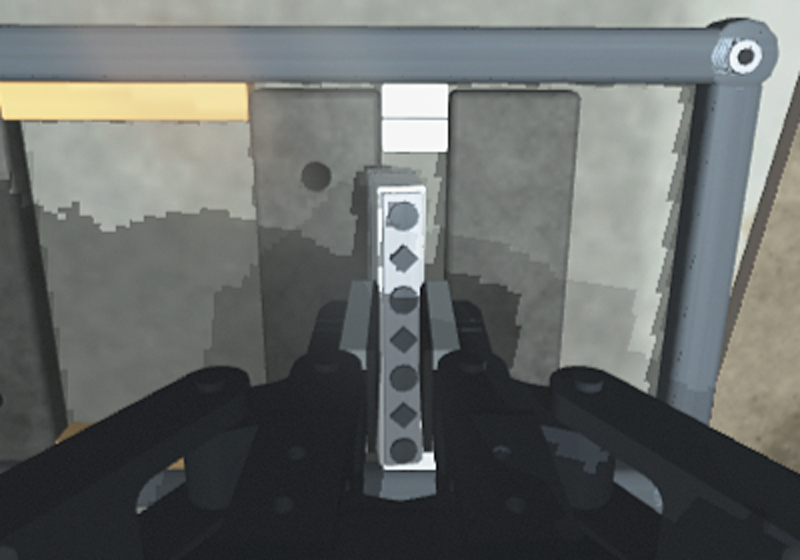

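The ornament line is slightly tilted in the grip: its bottom is left of its top, and the slot centre is at crop x=414 against about 397 for the line. I'll shift it right, lower it and release.

Emit:
arm_command(deltas=[[[0, 0, 0.002, -0.002, 0.007, 0, 5], [0, 0, 0.002, -0.002, 0.014, 0, 5], [0, 0, 0.002, -0.002, 0.014, 0, 5], [0, 0, 0.002, -0.002, 0.014, 0.015, 5], [0, 0, 0.002, -0.002, 0.014, 0.03, 5], [0, 0, 0.002, -0.002, 0.014, 0.04, 5], [0, 0, 0.002, -0.002, 0.014, 0.05, 5], [0, 0, 0.002, -0.002, 0.014, 0.06, 5], [0, 0, 0.002, -0.002, 0.014, 0.066, 5], [0, 0, 0.002, -0.002, 0.014, 0.066, 5]]])

```text
time: 18.2
tool_pos: [0.5635, -0.151, 0.0152]
tcp_rot: [[0.99, 0.138, -0.0], [0.138, -0.99, 0.0], [-0.0, -0.0, -1.0]]
force: [0.1, 0.2, -0.6]
finger_gap: 0.11
grasp_force: 47.8
```

Emit:
arm_command(deltas=[[[0, 0, 0, 0, 0, 0, 16], [0, 0, 0, 0, 0, 0, 20], [0, 0, 0, 0, 0, 0, 30], [0, 0, 0, 0, 0, -0.08, 30], [0, 0, 0, 0, 0, -0.22, 30], [0, 0, 0, 0, 0, -0.38, 40], [0, 0, -0.03, -0.02, -0.06, -0.5, 85], [0, 0, -0.08, -0.1, -0.24, -0.55, 85], [0, 0, -0.14, -0.2, -0.44, -0.55, 85], [0, 0, -0.2, -0.3, -0.64, -0.55, 85]]])

```text
time: 19.45
tool_pos: [0.466, -0.0018, 0.153]
tcp_rot: [[0.717, 0.697, 0.0], [0.697, -0.717, 0.0], [0.0, 0.0, -1.0]]
force: [0.6, 0.9, 0.9]
finger_gap: 0.991
grasp_force: 0.0
```

```bash
python3 -c "
from h import *
s=robot.sense();print(s['tool_pos'],s['qd'])
go([.45,.22,.15],-10)
c=cam('top');i=c['image'][:,:,::-1]
cv2.imwrite('pics/t2.png',cv2.resize(i[130:225,370:510],None,fx=5.5,fy=5.5,interpolation=cv2.INTER_CUBIC))
"
```

```text
[ 0.466  -0.0018  0.153 ] [ 37.3536 -33.0465  32.8797   0.1146   0.1101 -48.5308]
turn z -0.1991 (other way 0.8009 ) shift [ 0.5722 -0.681   0.0119] j6 36.1239707917026
```

Emit:
arm_command(deltas=[[[0, 0, -0.03, 0.06, -0.07, 0, 85], [0, 0, -0.06, 0.13, -0.15, 0, 85], [0, 0, -0.09, 0.2, -0.24, 0, 85], [0, 0, -0.11, 0.28, -0.33, 0, 85], [0, 0, -0.13, 0.36, -0.43, 0, 85], [0, 0, -0.15, 0.44, -0.52, 0, 85], [0, 0, -0.17, 0.51, -0.6, 0, 85], [0, 0, -0.19, 0.55, -0.65, 0, 85], [0, 0, -0.199, 0.57, -0.68, 0.01, 85], [0, 0, -0.199, 0.57, -0.68, 0.01, 85]]])

```text
time: 20.75
tool_pos: [0.4519, 0.2183, 0.1501]
tcp_rot: [[0.179, 0.984, -0.0], [0.984, -0.179, -0.0], [-0.0, -0.0, -1.0]]
force: [-0.4, 0.2, -0.2]
finger_gap: 0.998
grasp_force: 0.0
```

```bash
python3 -c "
from h import *
s=robot.sense();print(s['tool_pos'],s['qd'])
go([.5595,.373,.06],7)
"
```

```text
[0.4519 0.2183 0.1501] [-0.9447 -0.3081  0.0661 -0.1906  0.0809  0.425 ]
turn z -0.0963 (other way 0.9037 ) shift [0.6859 0.3124 0.3599] j6 27.322049841727825
```

Emit:
arm_command(deltas=[[[0, 0, -0.01, 0.1, 0.04, 0, 85], [0, 0, -0.03, 0.22, 0.1, 0, 85], [0, 0, -0.05, 0.36, 0.16, 0.05, 85], [0, 0, -0.07, 0.5, 0.23, 0.1, 85], [0, 0, -0.09, 0.62, 0.28, 0.15, 85], [0, 0, -0.096, 0.686, 0.312, 0.2, 85], [0, 0, -0.096, 0.686, 0.312, 0.26, 85], [0, 0, -0.096, 0.686, 0.312, 0.32, 85], [0, 0, -0.096, 0.686, 0.312, 0.36, 85], [0, 0, -0.096, 0.686, 0.312, 0.36, 85]]])

```text
time: 22.0
tool_pos: [0.5593, 0.3725, 0.0598]
tcp_rot: [[-0.12, 0.993, -0.001], [0.993, 0.12, -0.0], [-0.0, -0.001, -1.0]]
force: [-0.1, 0.3, -0.3]
finger_gap: 0.996
grasp_force: 0.0
```

```bash
python3 -c "
from h import *
s=robot.sense();print(s['tool_pos'],s['qd'])
go([.5595,.373,.008],7)
c=cam('wrist');i=c['image'][:,:,::-1]
cv2.imwrite('pics/w7.png',i)
"
```

```text
[0.5593 0.3725 0.0598] [ 0.1653 -0.634  -1.4106  0.0875  0.719  -0.0163]
turn z -0.0006 (other way 0.9994 ) shift [0.0019 0.0012 0.2072] j6 20.20171055144188
```

View pics/w7.png

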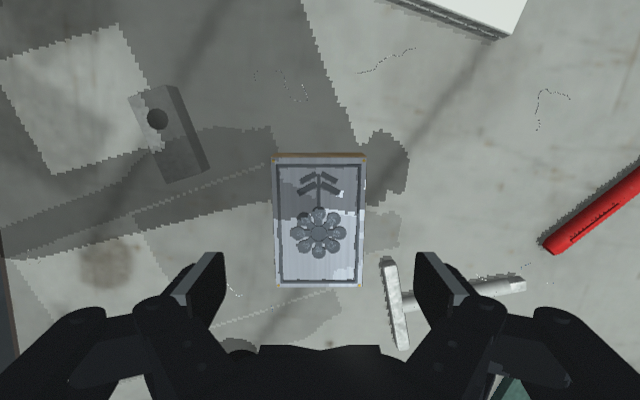

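The block's corners are at (273,158), (366,158), (363,286) and (277,286). The T-tool head is at (395,300), near the path of the right finger, so I'll check where it lies.

```bash
python3 -c "
from h import *
c=cam('wrist');s=robot.sense()
f=lambda l,z:print(1e3*((np.c_[w(c,l,z),[0]*len(l)]-s['tool_pos'])@s['tcp_rot'])[:,:2])
f([(273,158),(366,158),(363,286),(277,286)],.023)
f([(380,257),(396,257),(410,345),(396,350)],.01)
"
```

```text
[[ 43.3902 -25.1153]
 [ 43.3846  27.7441]
 [-38.1206  29.0372]
 [-38.1151 -25.7594]]
[[-24.1326  41.5474]
 [-24.1337  52.184 ]
 [-93.5467  66.7976]
 [-97.8587  56.9492]]
```

The block's centre is about 2.6 mm ahead, and the T-tool is clear of the finger by about 15 mm. Descending and gripping.

Emit:
arm_command(deltas=[[[0, 0, 0, 0.006, 0.002, 0.03, 85], [0, 0, 0, 0.011, 0.002, 0.08, 85], [0, 0, 0, 0.011, 0.002, 0.13, 85], [0, 0, 0, 0.011, 0.002, 0.17, 85], [0, 0, 0, 0.011, 0.002, 0.2, 85], [0, 0, 0, 0.011, 0.002, 0.207, 85], [0, 0, 0, 0.011, 0.002, 0.207, 70], [0, 0, 0, 0.011, 0.002, 0.207, 48], [0, 0, 0, 0.011, 0.002, 0.207, 48], [0, 0, 0, 0.011, 0.002, 0.207, 48]]], grip_force=60)

```text
time: 23.35
tool_pos: [0.5602, 0.3761, 0.0096]
tcp_rot: [[-0.121, 0.993, 0.001], [0.993, 0.121, 0.001], [0.001, 0.001, -1.0]]
force: [-0.8, -0.9, 6.0]
finger_gap: 0.629
grasp_force: 63.8
```

Emit:
arm_command(deltas=[[[0, 0, 0, 0, 0, 0, 48], [0, 0, 0, 0, 0, 0, 48], [0, 0, 0, 0, 0, -0.04, 48], [0, 0, 0, 0, 0, -0.12, 48], [0, 0, 0, 0, 0, -0.24, 48], [0, 0, 0, 0, 0, -0.36, 48], [0, 0, 0, -0.05, -0.05, -0.45, 48], [0, 0, 0, -0.13, -0.11, -0.5, 48], [0, 0, 0, -0.24, -0.2, -0.5, 48], [0, 0, 0, -0.36, -0.28, -0.5, 48]]])

```text
time: 24.6
tool_pos: [0.5007, 0.2774, 0.1352]
tcp_rot: [[-0.121, 0.993, 0.002], [0.993, 0.121, 0.001], [0.0, 0.002, -1.0]]
force: [0.7, -0.1, -0.7]
finger_gap: 0.633
grasp_force: 63.4
```

```bash
python3 -c "
from h import *
s=robot.sense();print(s['tool_pos'],s['force'],s['finger_gap'],s['time'])
go([.5503,-.0765,.13],98)
go([.48,.06,.13],-40)
"
```

```text
[0.5007 0.2774 0.1352] [ 0.664  -0.098  -0.7241] 0.6327825670557761 24.6
turn z 0.4942 (other way -0.5058 ) shift [-1.4293  0.0255  0.0202] j6 14.318768094701658
turn z 0.2609 (other way -0.7391 ) shift [-0.8533 -0.1875  0.0202] j6 14.318768094701658
```

Emit:
arm_command(deltas=[[[0, 0, 0.02, -0.08, -0.02, 0, 48], [0, 0, 0.04, -0.16, -0.04, 0, 48], [0, 0, 0.07, -0.26, -0.06, 0, 48], [0, 0, 0.1, -0.36, -0.08, 0, 48], [0, 0, 0.13, -0.46, -0.1, 0, 48], [0, 0, 0.16, -0.56, -0.12, 0, 48], [0, 0, 0.19, -0.66, -0.14, 0, 48], [0, 0, 0.22, -0.75, -0.165, 0, 48], [0, 0, 0.25, -0.82, -0.18, 0, 48], [0, 0, 0.261, -0.853, -0.188, 0, 48]]])

```text
time: 25.85
tool_pos: [0.4806, 0.0597, 0.1339]
tcp_rot: [[0.646, 0.763, 0.0], [0.763, -0.646, 0.0], [0.0, 0.0, -1.0]]
force: [0.4, 0.6, -1.8]
finger_gap: 0.622
grasp_force: 63.4
```

```bash
python3 -c "
from h import *
s=robot.sense();print(s['tool_pos'],s['force'],s['finger_gap'],s['time'])
go([.5503,-.0765,.06],98)
"
```

```text
[0.4806 0.0597 0.1339] [ 0.3792  0.556  -1.757 ] 0.6224764951929491 25.85
turn z 0.2318 (other way -0.7682 ) shift [-0.2356  0.565   0.2954] j6 38.22312298212846
```

Emit:
arm_command(deltas=[[[0, 0, 0.03, -0.03, 0.07, 0, 48], [0, 0, 0.06, -0.06, 0.15, 0, 48], [0, 0, 0.09, -0.09, 0.24, 0, 48], [0, 0, 0.12, -0.13, 0.33, 0, 48], [0, 0, 0.16, -0.17, 0.42, 0, 48], [0, 0, 0.2, -0.21, 0.5, 0.05, 48], [0, 0, 0.232, -0.236, 0.565, 0.12, 48], [0, 0, 0.232, -0.236, 0.565, 0.18, 48], [0, 0, 0.232, -0.236, 0.565, 0.23, 48], [0, 0, 0.232, -0.236, 0.565, 0.25, 48]]])

```text
time: 27.1
tool_pos: [0.5501, -0.0746, 0.0704]
tcp_rot: [[0.99, 0.144, -0.001], [0.144, -0.99, 0.0], [-0.001, -0.001, -1.0]]
force: [-0.2, 0.4, -0.8]
finger_gap: 0.628
grasp_force: 63.4
```

```bash
python3 -c "
from h import *
s=robot.sense();print(s['tool_pos'],s['force'],s['finger_gap'],s['time'])
go([.5503,-.0765,.0105],98)
c=cam('wrist');i=c['image'][:,:,::-1]
cv2.imwrite('pics/w8.png',cv2.resize(i[60:380,100:540],None,fx=1.8,fy=1.8,interpolation=cv2.INTER_CUBIC))
"
```

```text
[ 0.5501 -0.0746  0.0704] [-0.2332  0.3966 -0.8303] 0.62809446483729 27.1
turn z 0.0016 (other way -0.9984 ) shift [-0.0001  0.0076  0.2395] j6 66.01500616174546
```

View pics/w8.png

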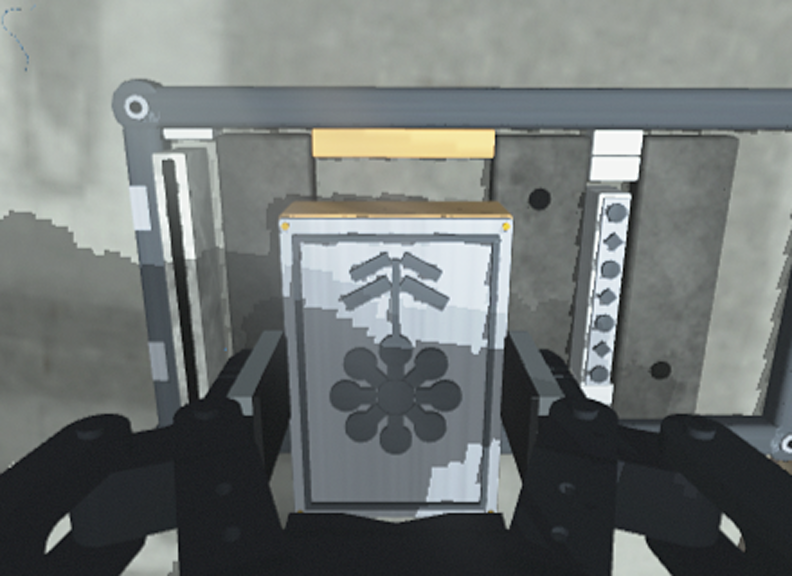

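Both lines are standing in their slots. The far bay edge runs from (315,158) to (491,158) and the block's far top edge from (281,219) to (512,219). I'll compare the two.

```bash
python3 -c "
from h import *
c=cam('wrist');s=robot.sense()
B=lambda l:(np.array(l)+.5)/1.8-.5+[100,60]
f=lambda l,z:print(1e3*((np.c_[w(c,B(l),z),[0]*len(l)]-s['tool_pos'])@s['tcp_rot'])[:,:2])
f([(315,158),(491,158)],.010)
f([(281,219),(512,219),(500,510),(290,510)],s['tool_pos'][2]+.0134)
f([(637,181),(615,130),(638,130),(604,195),(630,195),(593,383)],.024)
"
```

```text
[[ 48.4711 -28.2562]
 [ 48.5005  33.7348]]
[[ 42.2166 -26.2127]
 [ 42.2486  26.952 ]
 [-37.1465  28.1449]
 [-37.221  -28.0503]]
[[ 42.4155  80.1394]
 [ 58.9397  71.1339]
 [ 58.9428  78.5729]
 [ 37.7325  69.671 ]
 [ 37.7372  78.3403]
 [-31.7015  72.5032]]
```

Emit:
arm_command(deltas=[[[0, 0, 0.001, 0, 0.009, 0, 48], [0, 0, 0.001, -0.002, 0.009, 0.04, 48], [0, 0, 0.001, -0.002, 0.009, 0.09, 48], [0, 0, 0.001, -0.002, 0.009, 0.13, 48], [0, 0, 0.001, -0.002, 0.009, 0.16, 48], [0, 0, 0.001, -0.002, 0.009, 0.185, 48], [0, 0, 0.001, -0.002, 0.009, 0.205, 48], [0, 0, 0.001, -0.002, 0.009, 0.225, 48], [0, 0, 0.001, -0.002, 0.009, 0.238, 48], [0, 0, 0.001, -0.002, 0.009, 0.241, 48]]])

```text
time: 28.45
tool_pos: [0.5502, -0.0776, 0.0107]
tcp_rot: [[0.99, 0.139, -0.0], [0.139, -0.99, 0.0], [-0.0, -0.0, -1.0]]
force: [-0.6, -1.8, -0.7]
finger_gap: 0.631
grasp_force: 63.4
```

Emit:
arm_command(deltas=[[[0, 0, 0, 0, 0, 0, 60], [0, 0, 0, 0, 0, 0, 68], [0, 0, 0, 0, 0, 0, 70], [0, 0, 0, 0, 0, -0.05, 70], [0, 0, 0, 0, 0, -0.18, 70], [0, 0, 0, 0, 0, -0.34, 70], [0, 0, -0.05, -0.02, -0.06, -0.46, 70], [0, 0, -0.1, -0.08, -0.16, -0.5, 70], [0, 0, -0.15, -0.18, -0.3, -0.5, 70], [0, 0, -0.2, -0.28, -0.45, -0.5, 70]]])

```text
time: 29.7
tool_pos: [0.4645, 0.0247, 0.1368]
tcp_rot: [[0.716, 0.698, 0.001], [0.698, -0.716, 0.0], [0.001, 0.001, -1.0]]
force: [0.5, 0.1, 0.8]
finger_gap: 0.82
grasp_force: 0.0
```

```bash
python3 -c "
from h import *
s=robot.sense();print(s['tool_pos'])
R=s['tcp_rot'];print(R.T@(np.array([.44,.22,.14])-s['tool_pos'])/.25,np.degrees(np.arctan2(R[1,1],R[0,1])),s['joints'])
c=cam('scene');i=c['image'][:,:,::-1]
cv2.imwrite('pics/s2.png',cv2.resize(i[110:200,290:420],None,fx=6,fy=6,interpolation=cv2.INTER_CUBIC))
"
```

```text
[0.4645 0.0247 0.1368]
[ 0.4753 -0.6277 -0.0129] -45.72346248438432 [ -6.4668  -1.5891 104.3065   0.0112  77.2199  39.2542]
```

View pics/s2.png

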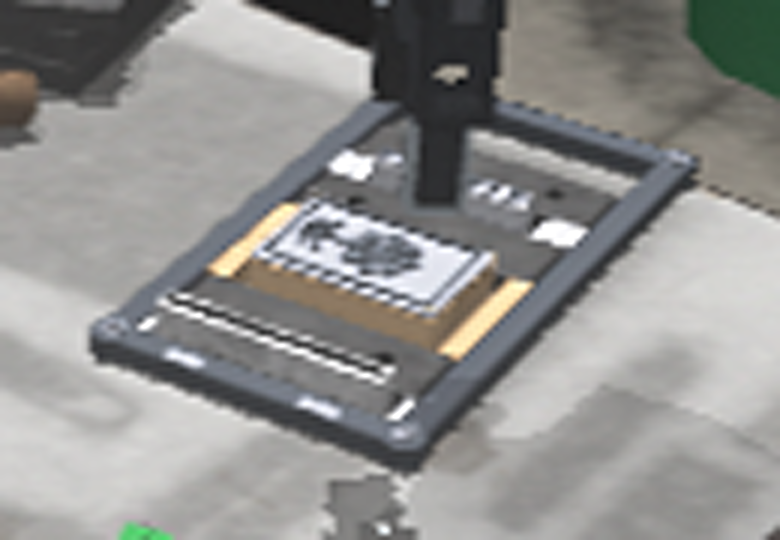

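The scene view shows the picture block, type line and ornament line all seated and upright in the chase. Now the quoin.

Emit:
arm_command(deltas=[[[0, 0, -0.045, 0.04, -0.05, 0, 80], [0, 0, -0.09, 0.09, -0.12, 0, 80], [0, 0, -0.135, 0.15, -0.19, 0, 80], [0, 0, -0.18, 0.2, -0.26, 0, 80], [0, 0, -0.225, 0.26, -0.34, 0, 80], [0, 0, -0.27, 0.31, -0.42, 0, 80], [0, 0, -0.315, 0.37, -0.49, 0, 80], [0, 0, -0.36, 0.42, -0.56, 0, 80], [0, 0, -0.405, 0.46, -0.61, 0, 80], [0, 0, -0.44, 0.475, -0.628, 0, 80]]])

```text
time: 31.0
tool_pos: [0.4415, 0.2203, 0.1367]
tcp_rot: [[-0.552, 0.834, 0.001], [0.834, 0.552, 0.0], [-0.0, 0.001, -1.0]]
force: [-0.6, 0.0, -0.1]
finger_gap: 0.934
grasp_force: 0.0
```

```bash
python3 -c "
from h import *
s=robot.sense();print(s['tool_pos'],s['joints'])
go([.465,.416,.12],114)
"
```

```text
[0.4415 0.2203 0.1367] [ 17.5525   1.8551 100.8598   0.0098  77.2376 -15.9426]
turn z -0.4473 (other way 0.5527 ) shift [0.6011 0.5104 0.0674] j6 -15.942578345299554
```

Emit:
arm_command(deltas=[[[0, 0, -0.045, 0.05, 0.04, 0, 80], [0, 0, -0.09, 0.12, 0.1, 0, 80], [0, 0, -0.135, 0.19, 0.16, 0, 80], [0, 0, -0.18, 0.26, 0.22, 0, 80], [0, 0, -0.225, 0.34, 0.28, 0, 80], [0, 0, -0.27, 0.42, 0.34, 0.02, 80], [0, 0, -0.315, 0.5, 0.42, 0.04, 80], [0, 0, -0.36, 0.56, 0.48, 0.06, 80], [0, 0, -0.405, 0.6, 0.51, 0.067, 80], [0, 0, -0.447, 0.601, 0.51, 0.067, 80]]])

```text
time: 32.25
tool_pos: [0.4659, 0.4158, 0.1196]
tcp_rot: [[-0.914, -0.406, 0.0], [-0.406, 0.914, 0.0], [-0.0, 0.0, -1.0]]
force: [-0.2, 1.0, 0.1]
finger_gap: 0.937
grasp_force: 0.0
```

```bash
cat > q.py <<'E'
from h import *
# one camera and one state reading; find the quoin's top face and hole near where it is expected
s=robot.sense();c=cam("wrist","w9");P=c["pose"];f=200/np.tan(np.radians(c["vfov"]/2))
def px(p):
    q=P[:3,:3].T@(np.array(p)-P[:3,3]);return np.array([c["cx"]+f*q[0]/-q[2],c["cy"]+f*q[1]/q[2]])
u=px([.465,.416,.017]);print("expected px",u,"tcp",s["tool_pos"],"yaw",np.degrees(np.arctan2(s["tcp_rot"][1,1],s["tcp_rot"][0,1])))
g=cv2.cvtColor(c["image"],cv2.COLOR_RGB2GRAY)
x0,y0=(u-60).astype(int);x0=max(x0,0);y0=max(y0,0);r=g[y0:int(u[1])+61:6,x0:int(u[0])+61:5];print(x0,y0)
for row in r:print(" ".join(f"{v:3d}" for v in row))
E
python3 q.py
```

```text
expected px [320.5482 199.0069] tcp [0.4659 0.4158 0.1196] yaw 113.96840976730834
260 139
144 144 143 144 141 136 128 119 119 124 133 144 144 136 127 115 117 112 111 116 126 117  84  79  83
145 145 145 144 142 139 138 126 119 117 124 137 140 139 136 130 115 113 122 131 135 135  85  83  85
144 142 143 144 141 141 139 135 127 117 118 124 138 141 141 134 128 127 133 141 146 144  85  85  86
145 143 139 140 140 139 136 135 133 126 117 117 131 137 141 144 139 141 140 142 142 146  89  86  81
146 143 141 142 142 136 142 138 139 134 122 117 117 130 137 146 132 128  84  85  87  85  87  88  88
141 139 139 142 143 142 145 144 136  91  90  84  80  80  85  85  91  89  87  87  88  87  87  86  89
142 139 137 139 135 142 142 136  91  93  92  91  85  80  80  84  88  90  88  87  87  87  88  88  98
142 140 145 155 156 149 145 130  88  88  89  87  87  80  78  75  80  82  81 108 108  87  88 108 106
159 155 151 154 160 163  99  79  78  81  82  82  84  84  83  83  81  80  89 108 107 107 106 107 108
154 152 156 154 157 159 120  78  77  76  79  79  82  83 128  66  84  90  90 107 103 107 107 107 107
152 147 14
[... 389 characters left out ...]

157 157 158 153 155 155 161 161 161 164 166 166 167 168 165 162 161 163 162 155 138 131 146 155 124
152 155 159 155 150 153 156 156 156 161 163 167 167 168 166 161 162 161 160 158 153 133 131 143 161
152 155 157 150 152 158 163 165 165 163 162 165 164 164 163 166 163 163 164 162 162 159 136 134 151
155 153 154 155 157 161 163 164 166 166 164 165 165 162 164 163 164 163 163 164 164 165 146 134 132
161 156 147 156 156 156 161 165 168 167 166 166 164 163 164 165 164 163 163 166 165 163 161 151 137
160 160 154 158 154 151 160 163 168 170 170 168 165 166 166 165 165 164 164 169 168 164 164 166 150
158 158 156 159 159 158 162 165 170 170 172 170 170 167 167 165 166 164 161 161 166 166 166 162 157
```

The quoin spans columns 290–352 with its hole at about (335,200), matching the expected spot to about 2 mm. Descending and gripping lengthwise.

Emit:
arm_command(deltas=[[[0, 0, 0, -0.003, 0, 0.06, 80], [0, 0, 0, -0.003, 0, 0.16, 80], [0, 0, 0, -0.003, 0, 0.28, 80], [0, 0, 0, -0.003, 0, 0.38, 80], [0, 0, 0, -0.003, 0, 0.44, 80], [0, 0, 0, -0.003, 0, 0.46, 80], [0, 0, 0, -0.003, 0, 0.46, 65], [0, 0, 0, -0.003, 0, 0.46, 44], [0, 0, 0, -0.003, 0, 0.46, 44], [0, 0, 0, -0.003, 0, 0.46, 44]]], grip_force=60)

```text
time: 33.55
tool_pos: [0.4672, 0.4157, 0.0055]
tcp_rot: [[-0.916, -0.401, 0.002], [-0.401, 0.916, 0.001], [-0.002, 0.0, -1.0]]
force: [-1.0, -1.1, 6.4]
finger_gap: 0.589
grasp_force: 62.9
```

Emit:
arm_command(deltas=[[[0, 0, 0, 0, 0, 0, 44], [0, 0, 0, 0, 0, 0, 44], [0, 0, 0, 0, 0, -0.04, 44], [0, 0, 0, 0, 0, -0.12, 44], [0, 0, 0, 0, 0, -0.24, 44], [0, 0, 0, 0, 0, -0.36, 44], [0, 0, 0.02, 0.02, -0.05, -0.45, 44], [0, 0, 0.06, 0.06, -0.12, -0.5, 44], [0, 0, 0.1, 0.1, -0.2, -0.5, 44], [0, 0, 0.14, 0.14, -0.3, -0.5, 44]]])

```text
time: 34.8
tool_pos: [0.4647, 0.3321, 0.1309]
tcp_rot: [[-1.0, 0.03, 0.002], [0.03, 1.0, 0.001], [-0.002, 0.001, -1.0]]
force: [-0.8, 0.2, -1.2]
finger_gap: 0.584
grasp_force: 62.4
```

```bash
python3 -c "
from h import *
s=robot.sense();print(s['tool_pos'],s['force'],s['finger_gap'],s['time'],s['joints'])
go([.44,.15,.14],50)
cam('wrist','w10')
"
```

```text
[0.4647 0.3321 0.1309] [-0.7518  0.1986 -1.2407] 0.5835208914409176 34.8 [ 27.8213  11.1809  91.1728   0.0082  77.5407 -60.4428]
turn z 0.2126 (other way -0.7874 ) shift [ 0.0767 -0.7311 -0.0372] j6 -60.44276905747134
```

Emit:
arm_command(deltas=[[[0, 0, 0.02, 0.01, -0.06, 0, 44], [0, 0, 0.04, 0.02, -0.14, -0.02, 44], [0, 0, 0.06, 0.03, -0.22, -0.03, 44], [0, 0, 0.09, 0.04, -0.31, -0.04, 44], [0, 0, 0.12, 0.05, -0.4, -0.04, 44], [0, 0, 0.15, 0.06, -0.49, -0.04, 44], [0, 0, 0.18, 0.07, -0.58, -0.04, 44], [0, 0, 0.2, 0.075, -0.66, -0.04, 44], [0, 0, 0.213, 0.077, -0.72, -0.04, 44], [0, 0, 0.213, 0.077, -0.731, -0.04, 44]]])

```text
time: 36.1
tool_pos: [0.4406, 0.1495, 0.1394]
tcp_rot: [[-0.767, 0.642, 0.001], [0.642, 0.767, 0.0], [-0.0, 0.001, -1.0]]
force: [-0.7, 0.1, -0.5]
finger_gap: 0.586
grasp_force: 62.5
```

```bash
python3 -c "
from h import *
go([.50,-.06,.14],8)
go([.5695,-.2092,.09],8)
"
```

```text
turn z 0.2336 (other way -0.7664 ) shift [-0.7202 -0.49   -0.0023] j6 -40.80999885868844
turn z 0.2336 (other way -0.7664 ) shift [-1.3165 -0.7691  0.1977] j6 -40.80999885868844
```

Emit:
arm_command(deltas=[[[0, 0, 0.02, -0.06, -0.04, 0, 44], [0, 0, 0.04, -0.14, -0.09, 0, 44], [0, 0, 0.07, -0.22, -0.15, 0, 44], [0, 0, 0.1, -0.31, -0.21, 0, 44], [0, 0, 0.13, -0.4, -0.27, 0, 44], [0, 0, 0.16, -0.49, -0.33, 0, 44], [0, 0, 0.19, -0.57, -0.39, 0, 44], [0, 0, 0.215, -0.64, -0.44, 0, 44], [0, 0, 0.233, -0.7, -0.48, 0, 44], [0, 0, 0.234, -0.72, -0.49, 0, 44]]])

```text
time: 37.35
tool_pos: [0.5005, -0.0596, 0.139]
tcp_rot: [[-0.139, 0.99, -0.0], [0.99, 0.139, 0.0], [0.0, -0.0, -1.0]]
force: [0.1, -0.8, -1.9]
finger_gap: 0.583
grasp_force: 62.5
```

```bash
python3 -c "
from h import *
s=robot.sense();print(s['tool_pos'],s['time'])
go([.5695,-.2092,.06],8)
"
```

```text
[ 0.5005 -0.0596  0.139 ] 37.35
turn z -0.0 (other way 1.0 ) shift [-0.6311  0.19    0.3158] j6 -23.555809395299683
```

Emit:
arm_command(deltas=[[[0, 0, 0, -0.05, 0.015, 0, 44], [0, 0, 0, -0.13, 0.04, 0, 44], [0, 0, 0, -0.22, 0.07, 0, 44], [0, 0, 0, -0.32, 0.1, 0, 44], [0, 0, 0, -0.42, 0.13, 0, 44], [0, 0, 0, -0.52, 0.155, 0, 44], [0, 0, 0, -0.6, 0.18, 0.08, 44], [0, 0, 0, -0.633, 0.19, 0.18, 44], [0, 0, 0, -0.633, 0.19, 0.28, 44], [0, 0, 0, -0.633, 0.19, 0.316, 44]]])

```text
time: 38.6
tool_pos: [0.5689, -0.21, 0.0583]
tcp_rot: [[-0.139, 0.99, -0.002], [0.99, 0.139, 0.001], [0.001, -0.002, -1.0]]
force: [-1.0, 0.2, -1.2]
finger_gap: 0.589
grasp_force: 62.5
```

```bash
cat > r.py <<'E'
from h import *
s=robot.sense();c=cam("wrist","w11");P=c["pose"];f=200/np.tan(np.radians(c["vfov"]/2))
T=s["tool_pos"];R=s["tcp_rot"];print(T,R[:,1],s["force"])
def px(p):
    q=P[:3,:3].T@(np.array(p)-P[:3,3]);return np.array([c["cx"]+f*q[0]/-q[2],c["cy"]+f*q[1]/q[2]])
a=np.radians(8);C=np.array([[np.cos(a),-np.sin(a)],[np.sin(a),np.cos(a)]])
w2=lambda x,y:np.array([.5503,-.0769])+C@[x,y]
def prof(p,q,n,name):
    print(name,"px",px(p),px(q))
    t=np.linspace(0,1,n);pts=np.array([px(np.array(p)*(1-k)+np.array(q)*k) for k in t]).astype(np.float32)
    g=cv2.cvtColor(c["image"],cv2.COLOR_RGB2GRAY);print(cv2.remap(g,pts[:,:1],pts[:,1:],1).ravel())
# across the gap, chase y -.112..-.158 in 1 mm, at bar/rail height, at several chase x
for x in(-.05,-.04,.04,.05):prof([*w2(x,-.112),.010],[*w2(x,-.158),.010],47,f"gap x={x}")
# across the held quoin's top face: tool x -20..20 in 1 mm
z=T[2]+.0115
for y in(-.015,.0,.015):prof([*(T+R@[-.02,y,0])[:2],z],[*(T+R@[.02,y,0])[:2],z],41,f"quoin y={y}")
E
python3 r.py
```

```text
[ 0.5689 -0.21    0.0583] [ 0.9903  0.1389 -0.0019] [-0.993   0.2337 -1.2374]
gap x=-0.05 px [236.4903 190.0044] [241.3684 258.0872]
[ 85  85  85  85  84  82  91 103 102 102 100 122 151 151 149 150 152 152
 155 155 156 156 153 154 159 163 166 170 174 176 178 181 180 130 112 107
  62  64  66  82 100 115 101  46  45  46  50]
gap x=-0.04 px [252.6281 190.0079] [256.5591 258.0968]
[ 76  79  81  80  79  78  91  99 106 146 146 149 149 148 149 149 150 151
 150 150 152 153 155 156 158 160 162 163 166 168 171 175 146 110 113 103
 101 101 102 100 101 100  95  81  59  48  48]
gap x=0.04 px [381.8462 190.0356] [378.1871 258.174 ]
[ 78  76  77  77  77  65 145 173 171 171 175 177 177 176 175 168 160 162
 154 154 154 155 156 155 159 162 168 173 176 179 182 167 107 108 110 102
 100  80  61  40  36  38  38  39  38  38  39]
gap x=0.05 px [398.0129 190.0391] [393.4034 258.1836]
[119 119 119 120 120 107 148 172 171 172 172 171 172 172 173 174 176 177
 179 183 186 185 182 180 180 183 185 191 196 199 201 206 204 152 131 108
  48  55  60  89 117 141 121  80  97  99  99]
quoin y=-0.015 px [284.5234 306.2191] [281.875  226.4989]
[161 166 171 171 168 169 172 159 154 165 180 143 157 154 156 114  96  96
  95  96  99  99 101 100  97  97  98  99  99 102 104 101 100 103  96  86
  83  83  82  78 139]
quoin y=0.0 px [316.2151 306.2576] [315.9881 226.5243]
[142 143 142 141 140 144 143 138 142 148 154 136 153 153 156 158 153 123
 113 102  98  98  99  98  97  95  94  95  97 101 102 102  99  99  89  78
  76  74  71  69 152]
quoin y=0.015 px [347.9186 306.2962] [350.1148 226.5498]
[150 153 149 146 147 146 146 144 144 147 151 135 157 155 150 155 160 139
  51  33  34  36  35  38  37  37  39  80  99  99  96  98 101  99  91  76
  76  74  72  68 147]
```

The gap's bar edge is found exactly where predicted. The quoin sits about 2 mm to +y of the TCP, so a 1 mm shift centres it well enough. Lowering.

Emit:
arm_command(deltas=[[[0, 0, 0, -0.004, 0, 0.02, 44], [0, 0, 0, -0.004, 0, 0.06, 44], [0, 0, 0, -0.004, 0, 0.1, 44], [0, 0, 0, -0.004, 0, 0.13, 44], [0, 0, 0, -0.004, 0, 0.155, 44], [0, 0, 0, -0.004, 0, 0.175, 44], [0, 0, 0, -0.004, 0, 0.19, 44], [0, 0, 0, -0.004, 0, 0.2, 44], [0, 0, 0, -0.004, 0, 0.208, 44], [0, 0, 0, -0.004, 0, 0.208, 44]]])

```text
time: 39.9
tool_pos: [0.5694, -0.2101, 0.008]
tcp_rot: [[-0.139, 0.99, -0.0], [0.99, 0.139, 0.0], [0.0, -0.0, -1.0]]
force: [0.8, -1.4, -1.3]
finger_gap: 0.589
grasp_force: 62.5
```

Emit:
arm_command(deltas=[[[0, 0, 0, 0, 0, 0.005, 44], [0, 0, 0, 0, 0, 0.008, 44], [0, 0, 0, 0, 0, 0.008, 44], [0, 0, 0, 0, 0, 0.008, 60], [0, 0, 0, 0, 0, 0.008, 64], [0, 0, 0, 0, 0, 0.008, 64], [0, 0, 0, 0, 0, -0.04, 64], [0, 0, 0, 0, 0, -0.15, 64], [0, 0, 0, 0, 0, -0.3, 64], [0, 0, 0, 0, 0, -0.45, 64]]])

```text
time: 41.15
tool_pos: [0.5694, -0.2101, 0.1226]
tcp_rot: [[-0.139, 0.99, 0.001], [0.99, 0.139, -0.0], [-0.0, 0.0, -1.0]]
force: [0.5, 0.6, 0.2]
finger_gap: 0.751
grasp_force: 0.0
```

Emit:
arm_command(deltas=[[[0, 0, 0, 0, 0, -0.06, 64], [0, 0, 0, 0, -0.1, -0.12, 64], [0, 0, 0, 0, -0.2, -0.2, 64], [0, 0, 0, 0.1, -0.3, -0.3, 64], [0, 0, 0, 0.2, -0.4, -0.3, 64], [0, 0, 0, 0.3, -0.5, -0.3, 64], [0, 0, 0, 0.4, -0.6, -0.3, 64], [0, 0, 0, 0.5, -0.6, -0.3, 64], [0, 0, 0, 0.6, -0.6, -0.3, 64], [0, 0, 0, 0.6, -0.6, -0.3, 64]]])

```text
time: 42.4
tool_pos: [0.3997, -0.0814, 0.1956]
tcp_rot: [[-0.141, 0.99, 0.0], [0.99, 0.141, 0.0], [0.0, 0.0, -1.0]]
force: [-1.0, 0.4, 0.0]
finger_gap: 0.749
grasp_force: 0.0
```

```bash
cat > v.py <<'E'
from h import *
s=robot.sense();print(s["tool_pos"],s["time"],s["force"])
a=np.radians(8);C=np.array([[np.cos(a),-np.sin(a)],[np.sin(a),np.cos(a)]])
w2=lambda x,y:np.array([.5503,-.0769])+C@[x,y]
for n in("top","wrist"):
    c=cam(n,n+"_end");P=c["pose"];f=200/np.tan(np.radians(c["vfov"]/2));g=cv2.cvtColor(c["image"],cv2.COLOR_RGB2GRAY)
    def px(p):
        q=P[:3,:3].T@(np.array(p)-P[:3,3]);return [c["cx"]+f*q[0]/-q[2],c["cy"]+f*q[1]/q[2]]
    def prof(p,q,k,z,name):
        pts=np.array([px([*w2(*(np.array(p)*(1-t)+np.array(q)*t)),z]) for t in np.linspace(0,1,k)],np.float32)
        print(n,name,pts[0],pts[-1],cv2.remap(g,pts[:,:1],pts[:,1:],1).ravel())
    prof((0,-.112),(0,-.158),47,.017,"across quoin")
    prof((.058,-.134),(-.058,-.134),59,.017,"along quoin, 2mm")
    prof((0,.088),(0,-.09),90,.024,"across all, 2mm")
E
python3 v.py
```

```text
[ 0.3997 -0.0814  0.1956] 42.4 [-0.9927  0.4216  0.0083]
top across quoin [475.1433 171.0354] [495.2193 168.5238] [ 80  72  63  52  42  51  69  91 117 139 145 149 147 144 141 139 137 138
 140 138 136 134 133 132 134 135 137 139 134 128 112  88  66  50  35  40
  44  43  36  33  32  31  31  30  30  29  30]
top along quoin, 2mm [479.7426 145.3089] [489.8697 194.9133] [ 98  61  59 138 157 153 148 147 149 152 152 151 151 152 153 154 145 138
 137 138 132 105  57  35  25  34  69 115 134 133 133 133 136 140 139 137
 135 118  91  58  33  25  27  31  29  30  31  33  32  31  30  30  31  30
  29  30  31  30  28]
top across all, 2mm [387.9333 181.3352] [466.6592 171.4885] [ 99  81 136 192 160  88  96 166 174  77  78  93  97  96  95  94  91  93
  95  97  99  99  97  93  89  84  78  77  71 108 164 185 171 191 236 237
 232 203 135 103 119 132 125 123 121 115 117 120 125 150 190 219 229 236
 216 158 150 149 114  92  93  93  92  92  94  93  88  84  86  85  86  89
  86  72  64  81 123 173 178 124 142 166 114  61  78 100  99  97  95  92]
wrist across quoin [448.9932 291.8078] [444.6587 326.4167] [35 39 41 41 40 37 34 31 32 30 30 30 30 30 30 31 32 33 32 31 32 31 32 32
 31 31 30 29 30 31 31 30 29 31 29 29 30 30 30 30 32 31 30 30 28 30 31]
wrist along quoin, 2mm [496.8916 308.7196] [396.8688 308.5787] [31 31 31 32 29 30 30 30 30 30 29 30 30 30 30 29 29 30 33 31 30 30 31 30
 30 30 29 30 30 32 31 30 31 30 30 31 30 31 31 30 31 32 31 31 32 30 31 31
 31 34 33 32 28 30 29 30 30 31 29]
wrist across all, 2mm [475.2736 109.0761] [453.7154 277.5076] [123 123  96 193 242  34  39 218 232 183 112  82 112 113 115 111 110 109
 117 121 119 119 121 116 116 114 105  88  99  96 149 231 161 184 230 229
 229 189 135 150 150 114 121 115 119 112 116 120 149 175 166 167 221 229
 232 213 139 219 113 116 116 116 110 104 106 103 100 100 103 103 105 107
 110  75  93 103 103 125 190 117 102 212 162  87 116 114 113 111 107 105]
```

```bash
python3 -c "
from workcell import robot
print(robot.close_job())"
```

```text
the job is handed in; nothing more can be done
None
```

The job was handed in at about 43 s: the type line, picture block and ornament line are seated upright in the chase, and the quoin was laid last in the gap about halfway along. I confirmed the quoin's final position only from pixel readings, because my 14 views were used up.

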